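# Find the size of an unmarked seaming chuck in the stepped ring gauge

## Robot

A 7-joint arm with a two-finger parallel gripper is mounted at the origin on a cart in front of the work surface, level with it; the furniture and walls round the work are solid. World frame = base frame: x ahead of the robot, y to its left, z up, the work surface at z = 0. Lengths are in m, angles in rad, forces in N, time in s.
With the tool pointing down it reaches from about 0.35 to 0.9 m from the base axis. Payload 8.1 kg.
Tool frame: the origin (TCP) lies midway between the tips of the shut fingers; the grasp point (between the pads) lies tcp_to_grasp behind it (tcp_to_grasp is the distance from the TCP to the grasp point, in m); z points along the fingers, x is the direction in which the jaws open and shut, and the axes are right-handed (so a half turn about z gives the same grasp; the last joint's range is limited). The gripper opens to 85 mm and grips with 20 to 120 N. Pads are 22 mm wide; open, the fingers measure 114 mm over their backs; the gripper's body (76 mm by 85 mm) begins 54 mm behind the grasp point. The pads swing forward as they close: fully open they stand 13 mm farther back than shut.
Start: joints at [1.204, 0.434, 0.025, 1.573, -0.012, 1.134, -0.075], TCP at [0.163, -0.603, 0.192] pointing down, gripper open.
Joint ranges: [-2.62, 2.62], [-0.44, 2.09], [-1.27, 1.32], [0.08, 2.57], [-1.32, 4.46], [0.12, 2], [-2.74, 2.74]. Speed limits (rad/s): [2.22, 2.22, 3.01, 3.01, 3.14, 3.14, 3.14].

## Interface

Orientations are given as a unit quaternion [x, y, z, w].
In Python, from plant import read_state, get_image, camera_info, close_job, tcp_to_grasp gives the robot as it stands.
- The arm moves only by the tool send_rows, never from a script. Its argument "steps" is a list of rows, each an object with "delta_pos": the shift along the tool's x, y, z in mm, a list of three; "turn": the turn, a rotation vector about the tool's x, y, z in degrees, a list of three; "claw": the opening, from 0 (shut) to 1 (fully open). A call has 1 to 8 rows; each row is the pose to reach, as a shift and turn from the pose commanded when the call began, along the tool's axes at that moment; what a row does not reach only later rows make up. A row lasts 1/12 s, in which the tool goes at most 41.7 mm and 7.16 degrees, less where a joint would pass 70% of its speed; a pose out of reach is approached as far as the arm can. A call with a gripper value outside its range is refused whole. The fingers move at their own pace and stop on an object; "newtons" is the grip in N (left out, the last holds). Time passes only in rows, so rows that repeat a pose let the fingers close. It gives the time, the measured TCP pose, the force and the opening at its end, in the units of the state.
- read_state(): the state, without advancing time (a new reading comes with each control period).
- get_image(name): name is "scene" or "top"; returns the picture (400x640x3 uint8, blue, green, red); there is no depth.
- camera_info(name): a dict with "fx", "fy", "cx", "cy" (pixels), "k1" (the pictures are not rectified: a ray, as slopes to the right and down, at radius r is drawn at 1 + k1 r^2 times it, then the intrinsics apply), "R" (3x3) and "t" (3): a world point X has camera coordinates R X + t. Camera axes: x right, y down, z forward; pixel columns grow to the right and rows downward; lengths in m; the calibration is good to about 2 mm. A picture is of the moment at which its call begins. camera_info takes no time and is no camera call.
- close_job(): hands the job in, once; it reports no verdict.
The state is a dict: "clock": time; "joint_positions": joint angles; "qvel": joint speeds; "joint_efforts": joint torques, N m; "ee_pos": TCP position; "ee_rot": TCP orientation; "force": force on the tool from outside, world axes, zero at the start; "moment": the same for the moment, N m; "width": finger opening in m.
Only numpy, scipy, OpenCV 4.12 (cv2) and the standard library are available. Lean on these libraries where they do the work, as an engineer would, in place of code of your own. Each camera call takes 0.05 s, during which the arm holds its last target.

## Task

Find the size of the unmarked seaming chuck that stands in the round blue dish: take it by its shank and try it in the stepped gauge, smallest ring on the lowest step first, then up one step at a time, feeling for each ring because they do not sit in the middle of their steps. Leave it fully home in the first ring it enters, flange flat on the ring; never force it, and leave the other two chucks and the sample can as they stand.

Things in the scene. Friction and masses are not known exactly. Their poses are not given: they have to be found in the camera images.
- chuck_a: a loose steel seaming chuck, 0.3 to 0.43 kg, shank up: round hollow plug 12 mm long, its foot chamfered 1.5 mm outside and 1 mm inside, a flange 58 mm across (12 to 18 mm up), a round shank, 22 mm, up to 62 mm, to hold it by. Three look alike; plugs are 42, 46 and 50 mm across, hollows 26, 30 and 34 mm; which chuck has which is unknown. Origin: centre of the underside, z up
- chuck_b: a loose steel seaming chuck, 0.3 to 0.43 kg, shank up: round hollow plug 12 mm long, its foot chamfered 1.5 mm outside and 1 mm inside, a flange 58 mm across (12 to 18 mm up), a round shank, 22 mm, up to 62 mm, to hold it by. Three look alike; plugs are 42, 46 and 50 mm across, hollows 26, 30 and 34 mm; which chuck has which is unknown. Origin: centre of the underside, z up
- chuck_c: a loose steel seaming chuck, 0.3 to 0.43 kg, shank up: round hollow plug 12 mm long, its foot chamfered 1.5 mm outside and 1 mm inside, a flange 58 mm across (12 to 18 mm up), a round shank, 22 mm, up to 62 mm, to hold it by. Three look alike; plugs are 42, 46 and 50 mm across, hollows 26, 30 and 34 mm; which chuck has which is unknown. Origin: centre of the underside, z up
- dish: a fixed round dark blue dish, 100 mm across, rubber rim 7 mm high. Exactly one chuck stands in it, its underside at z = 0: that is the one to be sized. Origin: centre of the underside
- gauge: fixed stepped gauge, 252 mm long (x) by 92 mm: three steps 80 mm apart, lowest at -x (near the robot). On each a steel ring with a centre post of equal height, 62 mm across, 15 mm high, lies hard against one side of its collar, clamped. A plug that does not match goes in 1.5 mm at most; one that does has 0.75 mm play all round. Ground faces: press with 50 N at most. Origin: underside centre
- step_1 (a point): centre of step 1 (lowest, smallest; gauge x = -80 mm, 25 mm over the deck) at the height of its ring's top, z up. The groove that takes the plug, 43.5 mm outside and 24.5 mm inside, 14 mm deep, is centred 5 mm off this point in the level plane, to a side not known, other for each step. A chuck is home when its flange lies on the ring, its underside 12 mm below this point
- step_2 (a point): centre of step 2 (middle; gauge x = 0, 35 mm over the deck) at the height of its ring's top, z up. The groove that takes the plug, 47.5 mm outside and 28.5 mm inside, 14 mm deep, is centred 5 mm off this point in the level plane, to a side not known, other for each step. A chuck is home when its flange lies on the ring, its underside 12 mm below this point
- step_3 (a point): centre of step 3 (highest, largest; gauge x = 80 mm, 45 mm over the deck) at the height of its ring's top, z up. The groove that takes the plug, 51.5 mm outside and 32.5 mm inside, 14 mm deep, is centred 5 mm off this point in the level plane, to a side not known, other for each step. A chuck is home when its flange lies on the ring, its underside 12 mm below this point
- can_sample: a white sample can, 66 mm across and 122 mm high, light, standing in the cup holder at the right side of the deck; not to be touched. Origin: centre of the underside
There are look-alikes about, which are no part of the job. Leave any turquoise look-alike of the chuck_a alone.

How it is judged:
On the way, in this order (a step that is already met when the one before it is completed fails the run):
1. the chuck has been tried in the smallest ring: its foot set on the ring or begun to go in (((horizontal distance between chuck_a and step_1 below 0.01 m and ((contact force between chuck_a and gauge above 1 N and z of chuck_a in the frame of step_1 below 0.003 m) or z of chuck_a in the frame of step_1 below -0.001 m)) or (horizontal distance between chuck_b and step_1 below 0.01 m and ((contact force between chuck_b and gauge above 1 N and z of chuck_b in the frame of step_1 below 0.003 m) or z of chuck_b in the frame of step_1 below -0.001 m)) or (horizontal distance between chuck_c and step_1 below 0.01 m and ((contact force between chuck_c and gauge above 1 N and z of chuck_c in the frame of step_1 below 0.003 m) or z of chuck_c in the frame of step_1 below -0.001 m)))), for 0.05 s.
2. its plug is going into the smallest ring or, refused there, has been tried in the middle one (((horizontal distance between chuck_a and step_1 below 0.008 m and z of chuck_a in the frame of step_1 below -0.004 m) or (horizontal distance between chuck_a and step_2 below 0.01 m and ((contact force between chuck_a and gauge above 1 N and z of chuck_a in the frame of step_2 below 0.003 m) or z of chuck_a in the frame of step_2 below -0.001 m)) or (horizontal distance between chuck_b and step_1 below 0.008 m and z of chuck_b in the frame of step_1 below -0.004 m) or (horizontal distance between chuck_b and step_2 below 0.01 m and ((contact force between chuck_b and gauge above 1 N and z of chuck_b in the frame of step_2 below 0.003 m) or z of chuck_b in the frame of step_2 below -0.001 m)) or (horizontal distance between chuck_c and step_1 below 0.008 m and z of chuck_c in the frame of step_1 below -0.004 m) or (horizontal distance between chuck_c and step_2 below 0.01 m and ((contact force between chuck_c and gauge above 1 N and z of chuck_c in the frame of step_2 below 0.003 m) or z of chuck_c in the frame of step_2 below -0.001 m)))), for 0.05 s.
3. the chuck is home in the ring that takes it, flange down on the ring ((((horizontal distance between chuck_a and step_1 below 0.008 m and z of chuck_a in the frame of step_1 below -0.01 m and angle between chuck_a's own z axis and vertical below 0.06 rad) or (horizontal distance between chuck_a and step_2 below 0.008 m and z of chuck_a in the frame of step_2 below -0.01 m and angle between chuck_a's own z axis and vertical below 0.06 rad) or (horizontal distance between chuck_a and step_3 below 0.008 m and z of chuck_a in the frame of step_3 below -0.01 m and angle between chuck_a's own z axis and vertical below 0.06 rad)) or ((horizontal distance between chuck_b and step_1 below 0.008 m and z of chuck_b in the frame of step_1 below -0.01 m and angle between chuck_b's own z axis and vertical below 0.06 rad) or (horizontal distance between chuck_b and step_2 below 0.008 m and z of chuck_b in the frame of step_2 below -0.01 m and angle between chuck_b's own z axis and vertical below 0.06 rad) or (horizontal distance between chuck_b and step_3 below 0.008 m and z of chuck_b in the frame of step_3 below -0.01 m and angle between chuck_b's own z axis and vertical below 0.06 rad)) or ((horizontal distance between chuck_c and step_1 below 0.008 m and z of chuck_c in the frame of step_1 below -0.01 m and angle between chuck_c's own z axis and vertical below 0.06 rad) or (horizontal distance between chuck_c and step_2 below 0.008 m and z of chuck_c in the frame of step_2 below -0.01 m and angle between chuck_c's own z axis and vertical below 0.06 rad) or (horizontal distance between chuck_c and step_3 below 0.008 m and z of chuck_c in the frame of step_3 below -0.01 m and angle between chuck_c's own z axis and vertical below 0.06 rad)))), for 0.2 s.
At the end, for the whole second after the job is handed in: The chuck from the dish is home and still in the one ring that takes its plug: within 8 mm of the step centre, flange within 2 mm of the ring, upright within 0.06 rad. The other two stand upright (0.1 rad) within 20 mm of where they were; the dish is empty (((((horizontal distance between chuck_a and step_1 below 0.008 m and z of chuck_a in the frame of step_1 below -0.01 m and angle between chuck_a's own z axis and vertical below 0.06 rad) or (horizontal distance between chuck_a and step_2 below 0.008 m and z of chuck_a in the frame of step_2 below -0.01 m and angle between chuck_a's own z axis and vertical below 0.06 rad) or (horizontal distance between chuck_a and step_3 below 0.008 m and z of chuck_a in the frame of step_3 below -0.01 m and angle between chuck_a's own z axis and vertical below 0.06 rad)) and linear speed of chuck_a below 0.01 m/s and distance of each of chuck_b, chuck_c from where it was at the start of the episode below 0.02 m and angle between each of chuck_b, chuck_c's own z axis and vertical below 0.1 rad and horizontal distance between each of chuck_b, chuck_c and dish above 0.06 m) or (((horizontal distance between chuck_b and step_1 below 0.008 m and z of chuck_b in the frame of step_1 below -0.01 m and angle between chuck_b's own z axis and vertical below 0.06 rad) or (horizontal distance between chuck_b and step_2 below 0.008 m and z of chuck_b in the frame of step_2 below -0.01 m and angle between chuck_b's own z axis and vertical below 0.06 rad) or (horizontal distance between chuck_b and step_3 below 0.008 m and z of chuck_b in the frame of step_3 below -0.01 m and angle between chuck_b's own z axis and vertical below 0.06 rad)) and linear speed of chuck_b below 0.01 m/s and distance of each of chuck_a, chuck_c from where it was at the start of the episode below 0.02 m and angle between each of chuck_a, chuck_c's own z axis and vertical below 0.1 rad and horizontal distance between each of chuck_a, chuck_c and dish above 0.06 m) or (((horizontal distance between chuck_c and step_1 below 0.008 m and z of chuck_c in the frame of step_1 below -0.01 m and angle between chuck_c's own z axis and vertical below 0.06 rad) or (horizontal distance between chuck_c and step_2 below 0.008 m and z of chuck_c in the frame of step_2 below -0.01 m and angle between chuck_c's own z axis and vertical below 0.06 rad) or (horizontal distance between chuck_c and step_3 below 0.008 m and z of chuck_c in the frame of step_3 below -0.01 m and angle between chuck_c's own z axis and vertical below 0.06 rad)) and linear speed of chuck_c below 0.01 m/s and distance of each of chuck_a, chuck_b from where it was at the start of the episode below 0.02 m and angle between each of chuck_a, chuck_b's own z axis and vertical below 0.1 rad and horizontal distance between each of chuck_a, chuck_b and dish above 0.06 m))); the robot touches nothing.
It fails at once if a chuck is forced on the gauge: pressed against it with more than 50 N (contact force between any of chuck_a, chuck_b, chuck_c and gauge above 50 N).
It fails at once if the sample can is knocked: moved by more than 20 mm or tipped (distance of can_sample from where it was at the start of the episode above 0.02 m or angle between can_sample's own z axis and vertical above 0.2 rad).
It also fails if it takes over 72 s, if anything falls off the work surface, if the arm or the gripper's body presses on something with over 40 N, if the wrist force passes 120 N, or if a joint passes its speed limit or range.

## Working session

There is one attempt and no reset: what is moved stays moved. The work goes in short steps, Python scripts to look and compute and a tool call to move; the robot and the scene stay as the last step left them, time stands still between calls to the robot, and variables do not carry over. Pictures are saved under pics/ and viewed, and the job is handed in when it is done.

Besides the shell and the picture viewer there is one more tool, called after "Emit:" as name([rows], argument=value, ...), one row to a line, values as JSON. send_rows: Moves the arm, as the interface text tells. Its arguments: {"type":"object","properties":{"steps":{"type":"array","items":{"type":"object","properties":{"delta_pos":{"type":"array","items":{"type":"number"}},"turn":{"type":"array","items":{"type":"number"}},"claw":{"type":"number"}}}},"newtons":{"type":"number"}},"required":["steps"]}

```bash
ls; mkdir -p pics; python3 - <<'E'
from plant import *
import cv2
for n in("scene","top"):
    cv2.imwrite(f"pics/{n}0.png",get_image(n)); print(camera_info(n))
print(read_state(), tcp_to_grasp)
E
```

```text
pics
{'fx': 377.7263348589697, 'fy': 377.7263348589697, 'cx': 322.5739249701912, 'cy': 197.03505094673199, 'k1': 0.02873622923315261, 'R': array([[-0.74813306, -0.66328312, -0.01877292],
       [-0.37033044,  0.44084591, -0.81762476],
       [ 0.55059267, -0.60473993, -0.57544533]]), 't': array([0.40800961, 0.24823435, 0.57980843])}
{'fx': 384.6471573287731, 'fy': 384.6471573287731, 'cx': 316.9100793229476, 'cy': 197.66920604448137, 'k1': -0.08747167092384066, 'R': array([[ 0.01423925, -0.99988267,  0.00564689],
       [-0.99710294, -0.01462123, -0.07464541],
       [ 0.07471922, -0.00456764, -0.99719415]]), 't': array([-0.03010761,  0.52711446,  0.88715345])}
{'clock': 0.1, 'joint_positions': array([ 1.20442233,  0.43516502,  0.0250213 ,  1.57401463, -0.0116079 ,
        1.13399012, -0.07509924]), 'qvel': array([-9.45732394e-05, -1.71275211e-03,  7.99250679e-04, -4.17983486e-03,
        6.59171800e-04, -7.74832804e-04, -8.52581409e-05]), 'joint_efforts': array([ 1.97691203e-03, -6.71755743e+01,  1.02793235e+00, -3.16906893e+01,
        1.58074242e-02,  7.28237603e-03, -8.17854448e-05]), 'ee_pos': array([ 0.16274029, -0.60291307,  0.19169446]), 'ee_rot': array([ 7.93918712e-01, -6.08023492e-01, -6.09136422e-04, -3.76167414e-04]), 'force': array([ 0.20072734, -0.06717166, -1.06436271]), 'moment': array([ 0.01685009, -0.00851841,  0.02531203]), 'width': 0.08523074920204617} 0.0187
```

View pics/scene0.png

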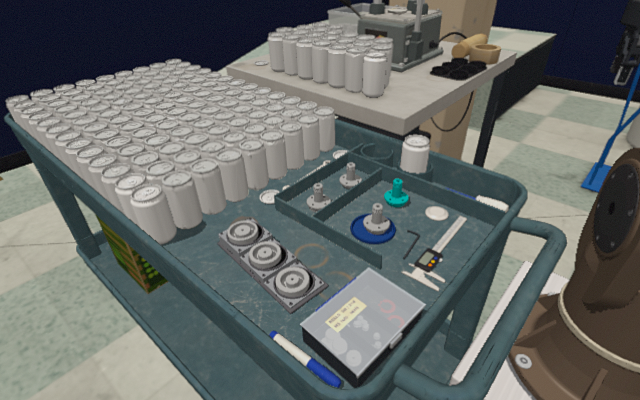

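View pics/top0.png

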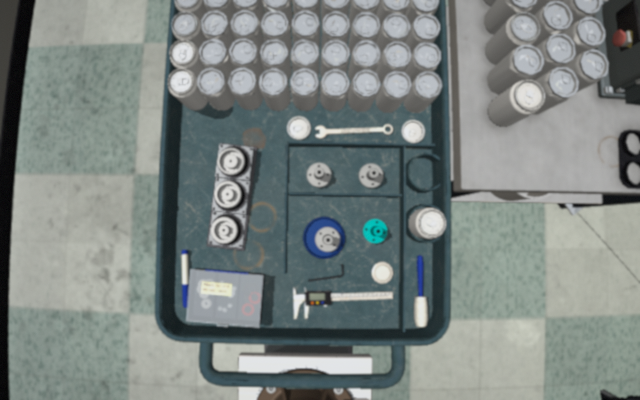

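```bash
python3 - <<'E'
import cv2
t=cv2.imread("pics/top0.png");s=cv2.imread("pics/scene0.png")
cv2.imwrite("pics/t1.png",cv2.resize(t[135:265,195:265],None,fx=4.5,fy=4.5,interpolation=cv2.INTER_CUBIC))
cv2.imwrite("pics/t2.png",cv2.resize(t[140:280,285:450],None,fx=4.2,fy=4.2,interpolation=cv2.INTER_CUBIC))
cv2.imwrite("pics/s1.png",cv2.resize(s[130:320,200:440],None,fx=3.1,fy=3.1,interpolation=cv2.INTER_CUBIC))
E
```

```text
(no output)
```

View pics/t1.png

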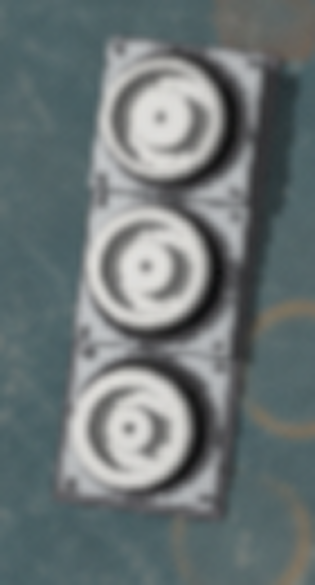

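View pics/t2.png

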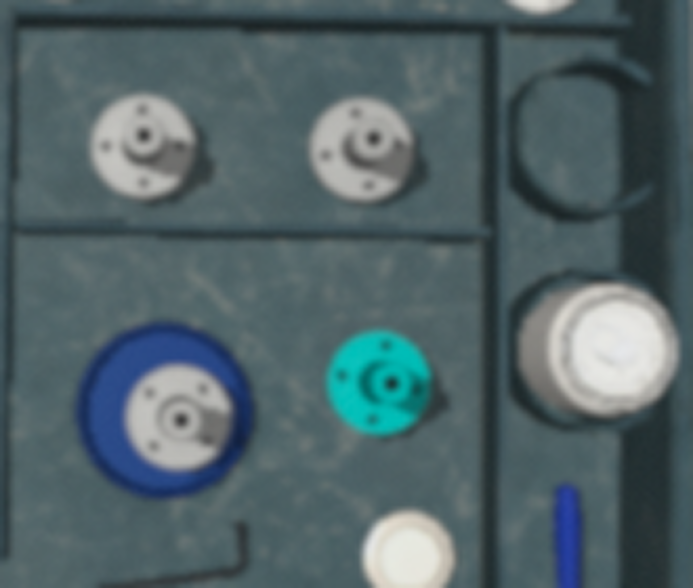

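View pics/s1.png

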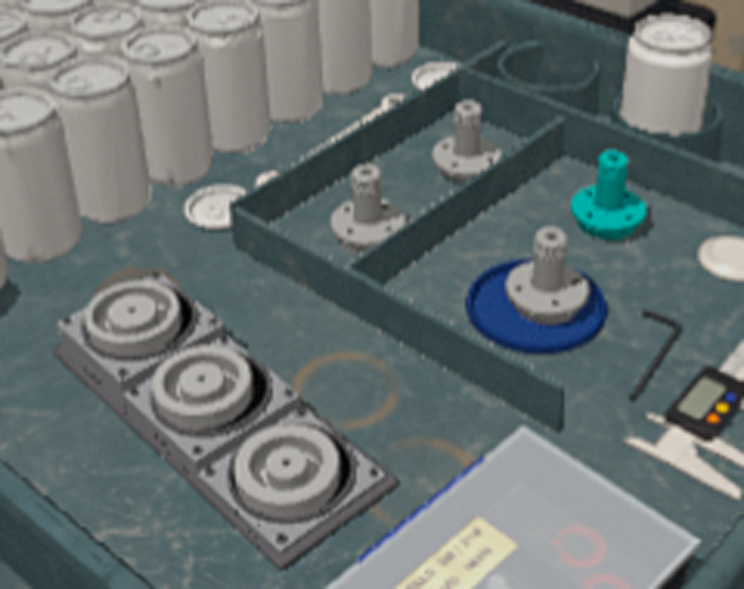

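```bash
cat > h.py <<'E'
from plant import *
import numpy as np, cv2
from scipy.optimize import minimize
from scipy.ndimage import map_coordinates, gaussian_filter
CI={n:camera_info(n) for n in("scene","top")}
def proj(n,X):
    c=CI[n];P=np.atleast_2d(X)@np.asarray(c["R"]).T+c["t"]
    s=P[:,:2]/P[:,2:];r2=(s**2).sum(1,keepdims=True);s=s*(1+c["k1"]*r2)
    return s*c["fx"]+[c["cx"],c["cy"]]
def back(n,uv,z):
    c=CI[n];d=(np.array(uv,float)-[c["cx"],c["cy"]])/c["fx"];s=d.copy()
    for _ in range(20): s=d/(1+c["k1"]*(s@s))
    R=np.asarray(c["R"]);C=-R.T@c["t"];v=R.T@np.r_[s,1];return C+v*(z-C[2])/v[2]
A=np.linspace(0,2*np.pi,120,endpoint=False)
def circ(c,r): return np.c_[c[0]+r*np.cos(A),c[1]+r*np.sin(A),np.full(len(A),c[2])]
def score(im,n,c,rings,d=0.0015):
    s=0
    for r,sg,dz in rings:
        cc=np.array([c[0],c[1],c[2]+dz])
        a=proj(n,circ(cc,r-d));b=proj(n,circ(cc,r+d))
        g=map_coordinates(im,[a[:,1],a[:,0]],order=1)-map_coordinates(im,[b[:,1],b[:,0]],order=1)
        s+=sg*np.clip(g*sg,-40,40).mean()*sg
    return s
def fit(ims,c0,rings,names,fz=True):
    g={n:gaussian_filter(ims[n].astype(float),0.6) for n in names}
    best=None
    f=lambda p:-sum(score(g[n],n,[p[0],p[1],p[2] if len(p)>2 else c0[2]],rings) for n in names)
    R=np.arange(-.012,.0121,.002)
    p=min(((c0[0]+i,c0[1]+j) for i in R for j in R),key=lambda q:f(q))
    p=list(p)+([c0[2]] if fz else [])
    m=minimize(f,p,method="Nelder-Mead",options=dict(initial_simplex=np.vstack([p]+[np.array(p)+.002*np.eye(len(p))[i] for i in range(len(p))])))
    return m.x,-m.fun
E
cat > m0.py <<'E'
from h import *
raw={"scene":cv2.imread("pics/scene0.png"),"top":cv2.imread("pics/top0.png")}
ims={n:cv2.cvtColor(v,cv2.COLOR_BGR2GRAY) for n,v in raw.items()}
red={n:v[:,:,2] for n,v in raw.items()}
px=[(195+128/4.5,135+428/4.5),(195+148/4.5,135+266/4.5),(195+162/4.5,135+118/4.5)]
ov={n:cv2.resize(v,None,fx=4,fy=4,interpolation=cv2.INTER_CUBIC) for n,v in raw.items()}
def draw(c,r,col):
    for n in ov:
        cv2.polylines(ov[n],[np.round((proj(n,circ(c,r))+.5)*4-.5).astype(int).reshape(-1,1,2)],True,col,1)
for i,(u,z,ro,ri) in enumerate(zip(px,(.025,.035,.045),(.02175,.02375,.02575),(.01225,.01425,.01625))):
    c0=back("top",u,z)
    rings=[(.031,1,0),(ro,-1,0),(ri,1,0)]
    for names,fz in((["top"],0),(["scene"],0),(["scene","top"],0),(["scene","top"],1)):
        p,s=fit(ims,c0,rings,names,fz);print(i+1,names,p.round(4),round(s,1))
    c=[p[0],p[1],p[2]]
    for r in(.031,ro,ri): draw(c,r,(0,0,255))
for name,u in(("dish",(285+180/4.2,140+418/4.2)),("bL",(285+143/4.2,140+147/4.2)),("bR",(285+362/4.2,140+150/4.2))):
    c0=back("top",u,.018)
    for names,fz in((["top"],0),(["scene"],0),(["scene","top"],0),(["scene","top"],1)):
        p,s=fit(red,c0,[(.029,1,0)],names,fz);print(name,names,p.round(4),round(s,1))
    if name=="dish": draw([p[0],p[1],p[2]],.029,(0,255,0));draw([p[0],p[1],.062],.011,(0,255,0))
cv2.imwrite("pics/o1.png",ov["top"][540:1060,760:1400]);cv2.imwrite("pics/o2.png",ov["scene"][780:1340,840:1600])
E
python3 m0.py
```

```text
1 ['top'] [0.4481 0.1973] 90.0
1 ['scene'] [0.4458 0.1965] 106.7
1 ['scene', 'top'] [0.4465 0.1966] 191.0
1 ['scene', 'top'] [0.447  0.1962 0.024 ] 191.8
2 ['top'] [0.533  0.1886] 93.4
2 ['scene'] [0.5292 0.1883] 101.6
2 ['scene', 'top'] [0.5307 0.1882] 178.9
2 ['scene', 'top'] [0.5318 0.1875 0.0329] 187.6
3 ['top'] [0.6092 0.181 ] 79.2
3 ['scene'] [0.6053 0.1811] 90.0
3 ['scene', 'top'] [0.6069 0.1809] 146.8
3 ['scene', 'top'] [0.6085 0.1802 0.0426] 157.7
dish ['top'] [ 0.4306 -0.0483] 39.5
dish ['scene'] [ 0.428  -0.0448] 30.2
dish ['scene', 'top'] [ 0.4291 -0.0465] 66.6
dish ['scene', 'top'] [ 0.43   -0.0483  0.0148] 69.5
bL ['top'] [ 0.5832 -0.0255] 37.6
bL ['scene'] [ 0.5803 -0.0233] 25.3
bL ['scene', 'top'] [ 0.5822 -0.0249] 59.6
bL ['scene', 'top'] [ 0.5834 -0.0258  0.0154] 62.3
bR ['top'] [ 0.5836 -0.1496] 37.1
bR ['scene'] [ 0.5804 -0.1465] 24.3
bR ['scene', 'top'] [ 0.5827 -0.1493] 57.6
bR ['scene', 'top'] [ 0.5836 -0.1502  0.0148] 60.8
```

View overlay.

View pics/o1.png

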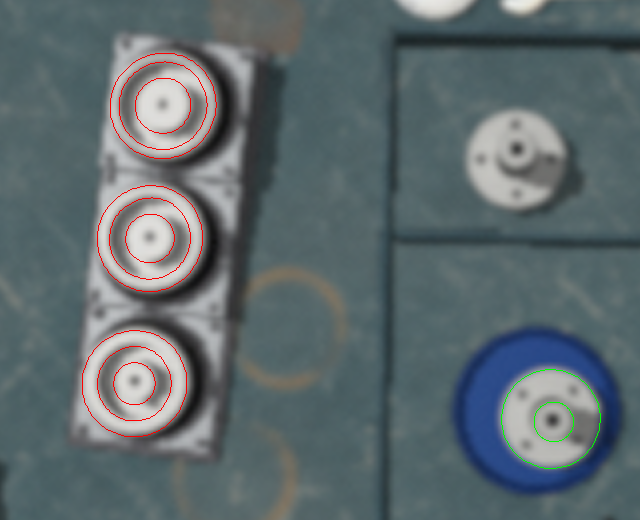

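View pics/o2.png

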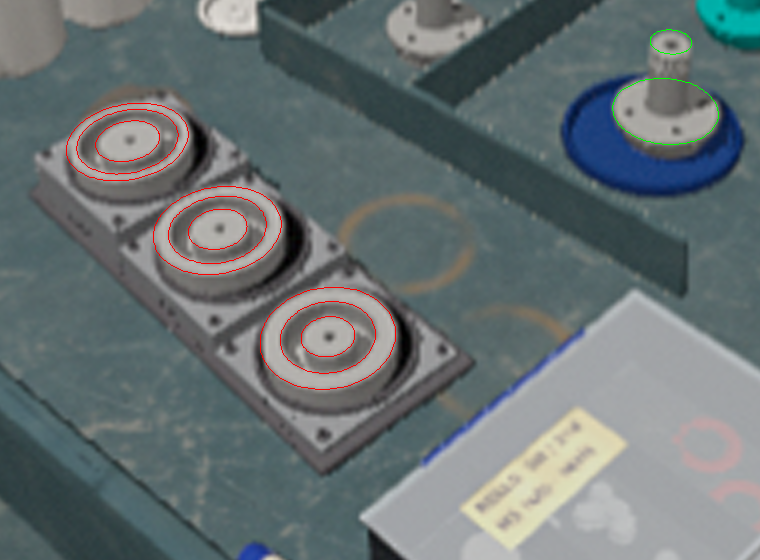

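Emit:
send_rows([
  {"delta_pos":[-234,-201,6],"turn":[0,0,-37],"claw":0.6},
  {"delta_pos":[-234,-201,6],"turn":[0,0,-37],"claw":0.6},
  {"delta_pos":[-234,-201,6],"turn":[0,0,-37],"claw":0.6},
  {"delta_pos":[-234,-201,6],"turn":[0,0,-37],"claw":0.6},
  {"delta_pos":[-234,-201,6],"turn":[0,0,-37],"claw":0.6},
  {"delta_pos":[-234,-201,6],"turn":[0,0,-37],"claw":0.6},
  {"delta_pos":[-467,-402,12],"turn":[0,0,-75],"claw":0.6},
  {"delta_pos":[-467,-402,12],"turn":[0,0,-75],"claw":0.6},
])

```text
clock: 0.77
ee_pos: [0.307, -0.3008, 0.1858]
ee_rot: [0.979, -0.202, -0.0, 0.0]
force: [0.4, -0.4, 0.4]
width: 0.0513
```

Emit:
send_rows([
  {"delta_pos":[11.5,-281,10],"turn":[0,0,-23.3],"claw":0.6},
  {"delta_pos":[11.5,-281,10],"turn":[0,0,-23.3],"claw":0.6},
  {"delta_pos":[11.5,-281,10],"turn":[0,0,-23.3],"claw":0.6},
  {"delta_pos":[11.5,-281,10],"turn":[0,0,-23.3],"claw":0.6},
  {"delta_pos":[11.5,-281,85],"turn":[0,0,-23.3],"claw":0.6},
  {"delta_pos":[11.5,-281,85],"turn":[0,0,-23.3],"claw":0.6},
  {"delta_pos":[11.5,-281,85],"turn":[0,0,-23.3],"claw":0.6},
  {"delta_pos":[11.5,-281,85],"turn":[0,0,-23.3],"claw":0.6},
])

```text
clock: 1.43
ee_pos: [0.4299, -0.045, 0.0986]
ee_rot: [1.0, -0.0, -0.001, -0.001]
force: [0.1, -0.2, 0.6]
width: 0.0515
```

```bash
python3 - <<'E'
from h import *
s=read_state();print(s["clock"],s["ee_pos"].round(4),s["ee_rot"].round(4),s["force"].round(2),s["joint_positions"].round(2))
for n in("scene","top"):
    cv2.imwrite(f"pics/{n}1.png",get_image(n))
a=cv2.imread("pics/scene1.png")[120:300,260:480];b=cv2.imread("pics/top1.png")[160:320,240:440]
cv2.imwrite("pics/c1.png",np.hstack([cv2.resize(a,(390,320)),cv2.resize(b,(400,320))]))
E
```

```text
1.4333 [ 0.4299 -0.045   0.0986] [ 1.0e+00 -0.0e+00 -7.0e-04 -1.3e-03] [ 0.09 -0.19  0.57] [ 0.45  0.3  -0.56  2.1   0.22  0.8  -0.24]
```

View pics/c1.png

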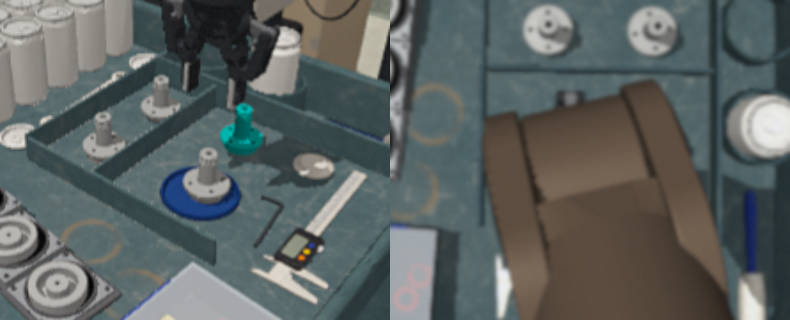

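```bash
python3 - <<'E'
from h import *
for p in([.4299,-.045,.0986],[.4299,-.045,.112],[.4299+.0255,-.045,.1],[.4299-.0255,-.045,.1],[.429,-.047,.062]): print(p,proj("scene",p).round(1))
print(proj("scene",[[.43,-.045,.2],[.43,-.045,.15]]))
E
```

```text
[0.4299, -0.045, 0.0986] [[377.5 191.5]]
[0.4299, -0.045, 0.112] [[377.9 186.2]]
[0.4554, -0.045, 0.1] [[367.6 186.6]]
[0.4044, -0.045, 0.1] [[387.9 195.5]]
[0.429, -0.047, 0.062] [[377.3 205.4]]
[[380.90899157 148.05949248]
 [379.14032404 170.34017077]]
```

```bash
python3 - <<'E'
import cv2
a=cv2.imread("pics/scene1.png")[110:240,330:430];cv2.imwrite("pics/c2.png",cv2.resize(a,None,fx=5,fy=5,interpolation=cv2.INTER_CUBIC))
E
```

```text
(no output)
```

View pics/c2.png

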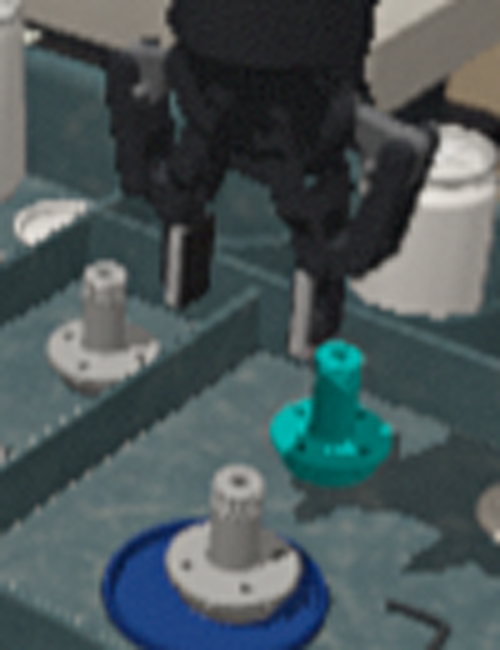

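Emit:
send_rows([
  {"delta_pos":[0,0,0],"claw":0.6},
])

```text
validation failed for argument at $.st...
```

```bash
python3 - <<'E'
from h import *
s=read_state();print(s["clock"],s["ee_pos"].round(4),s["ee_rot"].round(4),s["width"])
im=get_image("scene");cv2.imwrite("pics/scene2.png",im)
for n in ((366,171),(392,181.6),(379,176)): print(back("scene",n,.105))
o=cv2.resize(im[110:240,330:430],None,fx=5,fy=5,interpolation=cv2.INTER_CUBIC)
for p in([.4299,-.045,.0986],[.4299,-.045,.117]):
    u=(proj("scene",p)[0]-[330,110])*5;cv2.circle(o,(int(u[0]),int(u[1])),4,(0,0,255),1)
cv2.imwrite("pics/c3.png",o)
E
```

```text
1.5333 [ 0.4292 -0.047   0.0994] [ 1.0e+00  2.0e-04 -1.4e-03 -9.0e-04] 0.051678127962630035
[ 0.49096691 -0.08759583  0.105     ]
[ 0.4228542  -0.08769288  0.105     ]
[ 0.45682953 -0.08866963  0.105     ]
```

View pics/c3.png

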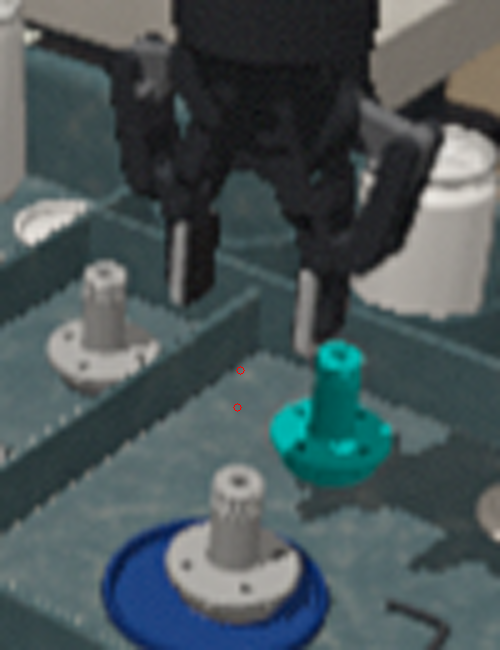

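```bash
python3 - <<'E'
from h import *
print(back("top",(330,210),.15),back("top",(330,210),.2),proj("top",[.487,-.045,.17]))
im=cv2.imread("pics/top1.png")[150:290,260:440];cv2.imwrite("pics/c4.png",cv2.resize(im,None,fx=4,fy=4,interpolation=cv2.INTER_CUBIC))
im=cv2.imread("pics/scene1.png")[0:200,280:480];cv2.imwrite("pics/c5.png",cv2.resize(im,None,fx=3,fy=3,interpolation=cv2.INTER_CUBIC))
E
```

```text
[ 0.49321927 -0.04861033  0.15      ] [ 0.4910563  -0.04665565  0.2       ] [[328.52599559 212.70742862]]
```

View pics/c4.png

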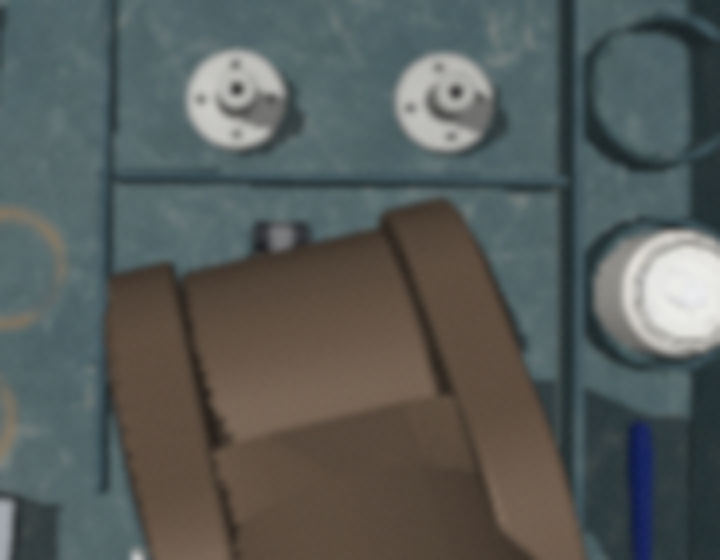

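View pics/c5.png

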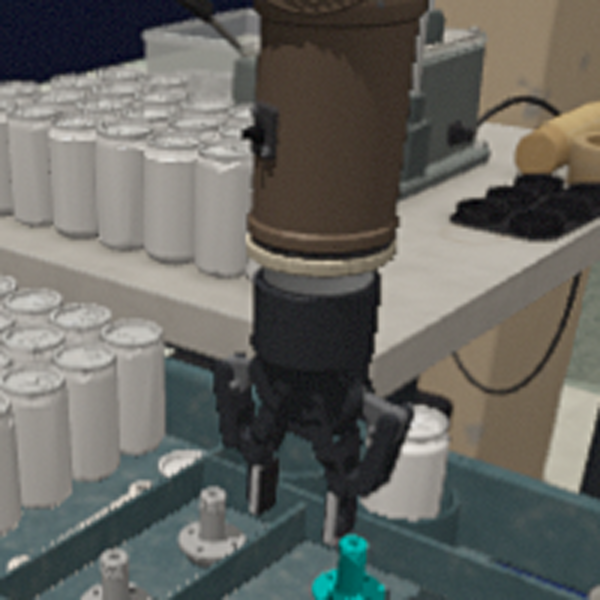

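Emit:
send_rows([
  {"delta_pos":[0,0,25],"turn":[0,0,0],"claw":0.6},
  {"delta_pos":[0,0,50],"turn":[0,0,0],"claw":0.6},
  {"delta_pos":[0,0,50],"turn":[0,0,0],"claw":0.6},
])

```text
clock: 1.83
ee_pos: [0.4271, -0.0517, 0.0486]
ee_rot: [1.0, -0.003, -0.002, 0.0]
force: [-0.9, -0.5, 0.2]
width: 0.0512
```

```bash
python3 - <<'E'
from h import *
s=read_state();print(s["clock"],s["ee_pos"].round(4),s["force"].round(2),s["width"])
im=get_image("scene");cv2.imwrite("pics/scene3.png",im)
o=cv2.resize(im[110:240,330:430],None,fx=5,fy=5,interpolation=cv2.INTER_CUBIC)
for p in([.4299,-.045,.049],):
    u=(proj("scene",p)[0]-[330,110])*5;cv2.circle(o,(int(u[0]),int(u[1])),4,(0,0,255),1)
cv2.imwrite("pics/c6.png",o)
E
```

```text
1.8333 [ 0.4271 -0.0517  0.0486] [-0.85 -0.48  0.21] 0.051177647803831425
```

View pics/c6.png

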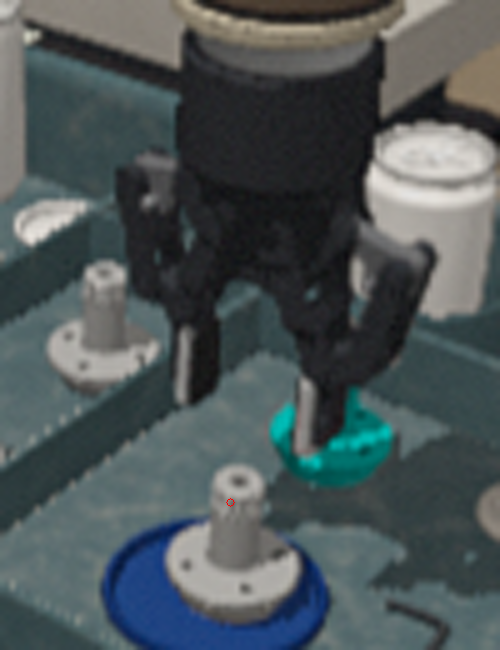

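Emit:
send_rows([
  {"delta_pos":[0,0,10],"turn":[0,0,0],"claw":0.6},
  {"delta_pos":[0,0,18],"turn":[0,0,0],"claw":0.6},
  {"delta_pos":[0,0,18],"turn":[0,0,0],"claw":0.6},
])

```text
clock: 2.13
ee_pos: [0.4295, -0.0504, 0.0325]
ee_rot: [1.0, -0.003, -0.0, 0.0]
force: [-0.3, -0.6, 0.1]
width: 0.0515
```

```bash
python3 - <<'E'
from h import *
s=read_state();print(s["clock"],s["ee_pos"].round(4),s["ee_rot"].round(4),s["force"].round(2),s["qvel"].round(3))
im=get_image("scene");cv2.imwrite("pics/scene4.png",im)
it=get_image("top");cv2.imwrite("pics/top4.png",it)
o=cv2.resize(im[110:240,330:430],None,fx=4,fy=4,interpolation=cv2.INTER_CUBIC)
t=cv2.resize(it[160:290,280:370],None,fx=4,fy=4,interpolation=cv2.INTER_CUBIC)
cv2.imwrite("pics/c7.png",np.hstack([o,t]));print(read_state()["ee_pos"])
E
```

```text
2.1333 [ 0.4295 -0.0504  0.0325] [ 1.0e+00 -2.8e-03 -1.0e-04  2.0e-04] [-0.3  -0.63  0.1 ] [ 0.003 -0.013 -0.012 -0.01  -0.023  0.033  0.024]
[ 0.4297555  -0.05001667  0.03318973]
```

View pics/c7.png

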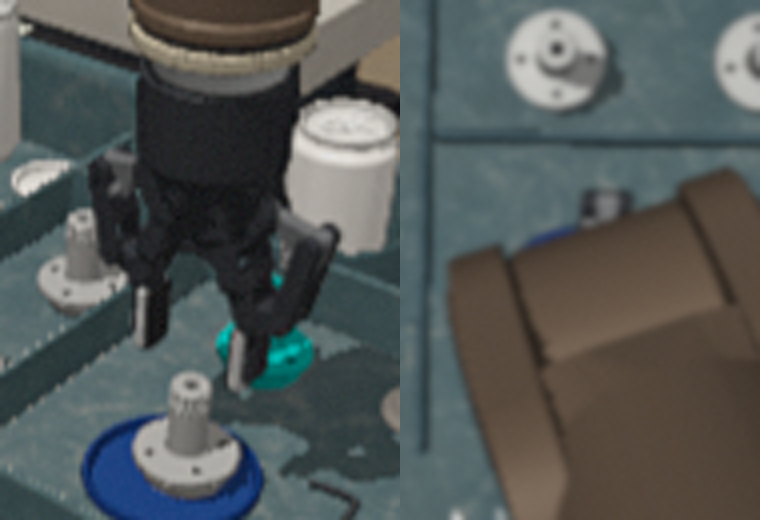

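```bash
python3 - <<'E'
from h import *
for z in(.15,.25,.3,.35,.4,.45,.5):
    X=back("top",(330.5,209),z);print(z,X.round(3),proj("scene",X).round(0))
# line of fingertips seen at scene4 : 
for z in(.03,.04,.05,.06,.07,.08): print(z,back("scene",(378,200.5),z).round(3))
E
```

```text
0.15 [ 0.495 -0.05   0.15 ] [[355. 159.]]
0.25 [ 0.491 -0.046  0.25 ] [[357. 116.]]
0.3 [ 0.488 -0.044  0.3  ] [[358.  91.]]
0.35 [ 0.486 -0.042  0.35 ] [[359.  64.]]
0.4 [ 0.484 -0.04   0.4  ] [[361.  34.]]
0.45 [ 0.481 -0.037  0.45 ] [[363.   0.]]
0.5 [ 0.479 -0.035  0.5  ] [[365. -37.]]
0.03 [ 0.462 -0.101  0.03 ]
0.04 [ 0.455 -0.089  0.04 ]
0.05 [ 0.447 -0.077  0.05 ]
0.06 [ 0.44  -0.065  0.06 ]
0.07 [ 0.432 -0.053  0.07 ]
0.08 [ 0.425 -0.041  0.08 ]
```

Emit:
send_rows([
  {"delta_pos":[0,-3,6],"turn":[0,0,0],"claw":0.6},
  {"delta_pos":[0,-3,12],"turn":[0,0,0],"claw":0.6},
  {"delta_pos":[0,-3,14],"turn":[0,0,0],"claw":0.6},
  {"delta_pos":[0,-3,14],"turn":[0,0,0],"claw":0.6},
])

```text
clock: 2.57
ee_pos: [0.4292, -0.0467, 0.0183]
ee_rot: [1.0, -0.002, -0.001, -0.0]
force: [0.1, 0.6, -0.7]
width: 0.0512
```

```bash
cat > look.py <<'E'
from h import *
import sys
k=sys.argv[1];x,y=int(sys.argv[2]),int(sys.argv[3]);f=float(sys.argv[4]) if len(sys.argv)>4 else 5
s=read_state();print(s["clock"],s["ee_pos"].round(4),s["ee_rot"].round(4),s["force"].round(2),s["moment"].round(2),s["width"].round(4))
im=get_image("scene");cv2.imwrite(f"pics/scene_{k}.png",im)
cv2.imwrite(f"pics/{k}.png",cv2.resize(im[y:y+120,x:x+120],None,fx=f,fy=f,interpolation=cv2.INTER_CUBIC))
E
python3 look.py d1 320 120 4
```

```text
Traceback (most recent call last):
  File "look.py", line 4, in <module>
    s=read_state();print(s["clock"],s["ee_pos"].round(4),s["ee_rot"].round(4),s["force"].round(2),s["moment"].round(2),s["width"].round(4))
                                                                                                                       ^^^^^^^^^^^^^^^^
AttributeError: 'float' object has no attribute 'round'
```

```bash
sed -i 's/s\["width"\].round(4)/round(s["width"],4)/' look.py
python3 look.py d1 320 120 4
```

```text
2.5667 [ 0.4292 -0.0467  0.0183] [ 1.0e+00 -2.1e-03 -6.0e-04 -0.0e+00] [ 0.06  0.64 -0.66] [ 0.04 -0.02 -0.03] 0.0512
```

View pics/d1.png

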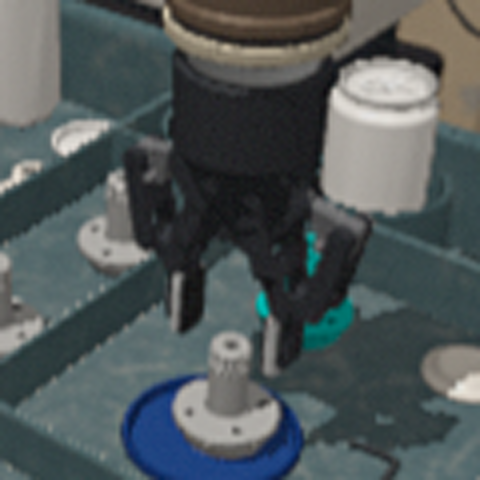

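Emit:
send_rows([
  {"delta_pos":[0,0,-16],"turn":[0,0,0],"claw":0.6},
  {"delta_pos":[0,0,-16],"turn":[0,0,0],"claw":0.6},
  {"delta_pos":[0,0,-16],"turn":[0,0,0],"claw":0.1},
  {"delta_pos":[0,0,-16],"turn":[0,0,0],"claw":0.1},
  {"delta_pos":[0,0,-16],"turn":[0,0,0],"claw":0.1},
  {"delta_pos":[0,0,-16],"turn":[0,0,0],"claw":0.1},
], newtons=20)

```text
clock: 3.12
ee_pos: [0.4295, -0.0469, 0.0346]
ee_rot: [1.0, -0.002, -0.0, 0.0]
force: [0.3, 0.7, -0.7]
width: 0.0083
```

```bash

python3 look.py d2 320 120 4
```

```text
3.1167 [ 0.4295 -0.0469  0.0346] [ 1.0e+00 -2.3e-03 -3.0e-04  0.0e+00] [ 0.28  0.65 -0.67] [-0.03  0.04  0.03] 0.0083
```

View pics/d2.png

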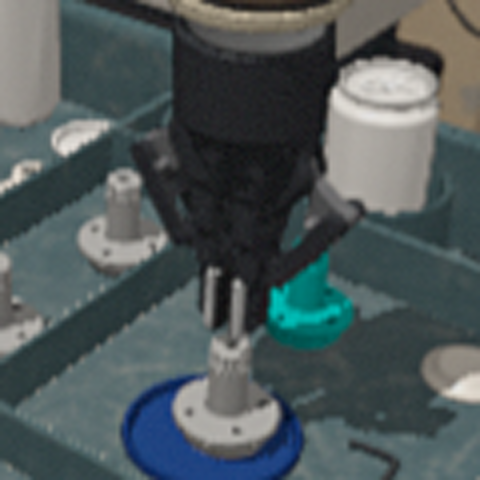

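Emit:
send_rows([
  {"delta_pos":[0,0,0],"turn":[0,0,0],"claw":0.6},
  {"delta_pos":[0,0,0],"turn":[0,0,0],"claw":0.6},
  {"delta_pos":[0,0,0],"turn":[0,0,0],"claw":0.6},
  {"delta_pos":[0,0,10],"turn":[0,0,0],"claw":0.6},
  {"delta_pos":[0,0,20],"turn":[0,0,0],"claw":0.6},
  {"delta_pos":[0,0,28],"turn":[0,0,0],"claw":0.6},
  {"delta_pos":[0,0,32],"turn":[0,0,0],"claw":0.6},
  {"delta_pos":[0,0,32],"turn":[0,0,0],"claw":0.6},
])

```text
clock: 3.83
ee_pos: [0.4287, -0.0467, 0.0016]
ee_rot: [1.0, -0.002, -0.001, -0.0]
force: [-0.4, 0.0, -0.8]
width: 0.0513
```

```bash

python3 look.py d3 320 120 4
```

```text
3.8333 [ 0.4287 -0.0467  0.0016] [ 1.0e+00 -2.1e-03 -1.2e-03 -1.0e-04] [-0.44  0.03 -0.78] [ 0.02 -0.01 -0.01] 0.0513
```

View pics/d3.png

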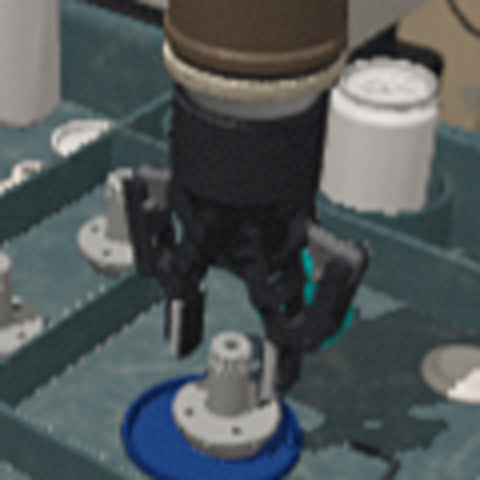

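```bash
python3 - <<'E'
from h import *
for z in(.01,.02,.03,.04): print(z,((proj("scene",[[.404,-.036,z],[.404,-.058,z],[.454,-.036,z],[.454,-.058,z]])-[320,120])*4).round(0).tolist())
print(((proj("scene",[[.400,-.047,.018],[.429,-.047,.018],[.429,-.076,.018],[.458,-.047,.018]])-[320,120])*4).round(0).tolist())
im=cv2.imread("pics/scene_d3.png");cv2.imwrite("pics/d3b.png",cv2.resize(im[190:240,350:410],None,fx=12,fy=12,interpolation=cv2.INTER_CUBIC))
E
```

```text
0.01 [[250.0, 446.0], [272.0, 426.0], [175.0, 408.0], [198.0, 390.0]]
0.02 [[251.0, 432.0], [274.0, 412.0], [176.0, 394.0], [199.0, 376.0]]
0.03 [[252.0, 417.0], [275.0, 398.0], [176.0, 380.0], [200.0, 362.0]]
0.04 [[254.0, 403.0], [277.0, 383.0], [177.0, 366.0], [201.0, 347.0]]
[[268.0, 428.0], [224.0, 406.0], [254.0, 381.0], [181.0, 385.0]]
```

View pics/d3b.png

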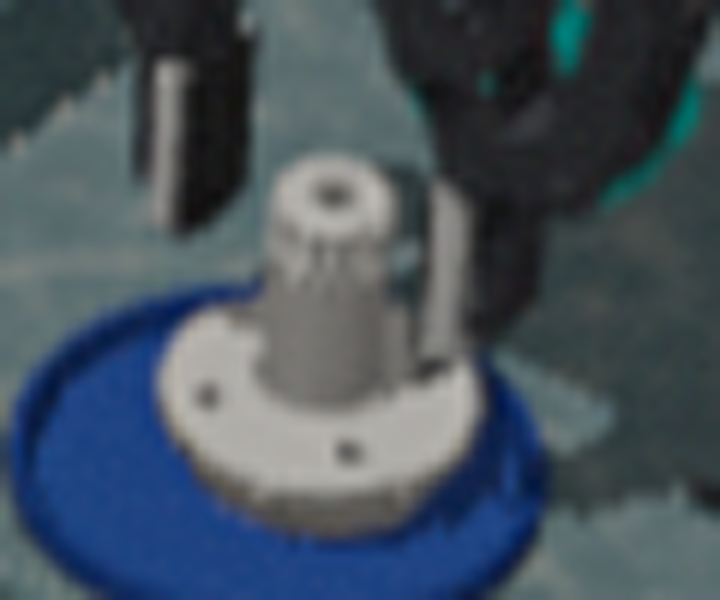

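Emit:
send_rows([
  {"delta_pos":[0,0,6],"turn":[0,0,0],"claw":0.6},
  {"delta_pos":[0,0,11],"turn":[0,0,0],"claw":0.6},
  {"delta_pos":[0,0,15],"turn":[0,0,0],"claw":0.6},
  {"delta_pos":[0,0,15],"turn":[0,0,0],"claw":0.6},
])

```text
clock: 4.22
ee_pos: [0.4293, -0.0469, -0.0128]
ee_rot: [1.0, -0.002, -0.0, 0.0]
force: [-0.2, -0.3, -0.7]
width: 0.0512
```

```bash

python3 look.py d4 320 140 4
```

```text
4.2167 [ 0.4293 -0.0469 -0.0128] [ 1.0e+00 -2.3e-03 -5.0e-04  0.0e+00] [-0.22 -0.26 -0.65] [-0.02  0.04 -0.03] 0.0512
```

View pics/d4.png

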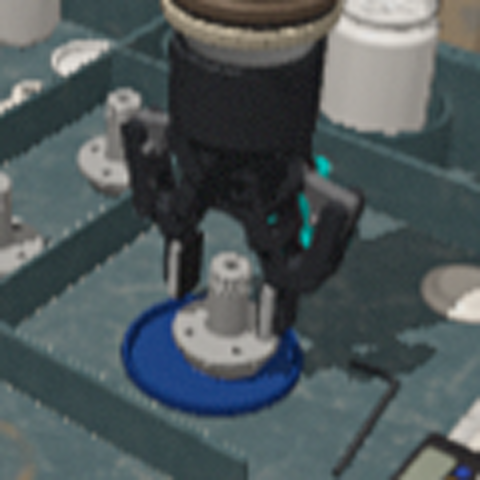

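Emit:
send_rows([
  {"delta_pos":[0,0,0],"turn":[0,0,0],"claw":0},
  {"delta_pos":[0,0,0],"turn":[0,0,0],"claw":0},
  {"delta_pos":[0,0,0],"turn":[0,0,0],"claw":0},
  {"delta_pos":[0,0,0],"turn":[0,0,0],"claw":0},
], newtons=20)

```text
clock: 4.6
ee_pos: [0.43, -0.0468, -0.0118]
ee_rot: [1.0, -0.002, 0.0, 0.0]
force: [-1.0, 0.1, 2.6]
width: 0.0214
```

```bash

python3 look.py d5 320 140 4
```

```text
4.6 [ 0.43   -0.0468 -0.0118] [ 1.0e+00 -2.3e-03  3.0e-04  0.0e+00] [-0.99  0.09  2.63] [0.04 0.05 0.04] 0.0214
```

View pics/d5.png

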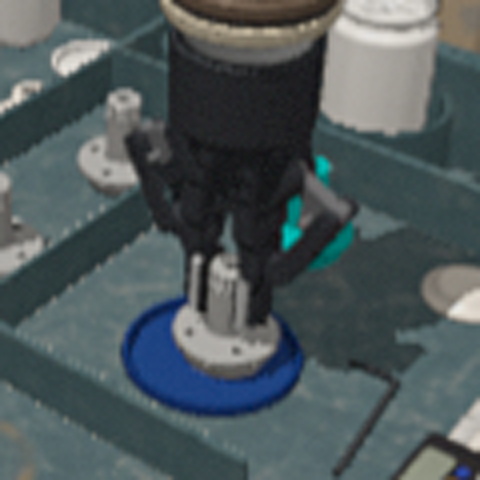

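Emit:
send_rows([
  {"delta_pos":[0,0,0],"turn":[0,0,0],"claw":0.45},
  {"delta_pos":[0,0,0],"turn":[0,0,0],"claw":0.45},
  {"delta_pos":[0,0,0],"turn":[0,0,-45],"claw":0.45},
  {"delta_pos":[0,0,0],"turn":[0,0,-45],"claw":0.45},
  {"delta_pos":[0,0,0],"turn":[0,0,-45],"claw":0.45},
  {"delta_pos":[0,0,0],"turn":[0,0,-45],"claw":0.45},
  {"delta_pos":[0,0,0],"turn":[0,0,-45],"claw":0.45},
  {"delta_pos":[0,0,0],"turn":[0,0,-45],"claw":0.45},
])

```text
clock: 5.32
ee_pos: [0.4297, -0.0469, -0.0121]
ee_rot: [0.93, 0.367, -0.0, 0.0]
force: [-0.2, 0.3, -0.1]
width: 0.0382
```

Emit:
send_rows([
  {"delta_pos":[0,0,0],"turn":[0,0,-45],"claw":0.45},
  {"delta_pos":[0,0,0],"turn":[0,0,-45],"claw":0.45},
  {"delta_pos":[0,0,0],"turn":[0,0,-45],"claw":0.45},
  {"delta_pos":[0,0,0],"turn":[0,0,-45],"claw":0.45},
  {"delta_pos":[0,0,0],"turn":[0,0,-45],"claw":0.45},
  {"delta_pos":[0,0,0],"turn":[0,0,-45],"claw":0.45},
  {"delta_pos":[0,0,0],"turn":[0,0,-45],"claw":0.45},
])

```text
clock: 5.9
ee_pos: [0.4296, -0.047, -0.0122]
ee_rot: [0.719, 0.695, -0.0, -0.0]
force: [-0.6, 0.1, -0.0]
width: 0.0383
```

Emit:
send_rows([
  {"delta_pos":[0,0,0],"turn":[0,0,-1.9],"claw":0},
  {"delta_pos":[0,0,0],"turn":[0,0,-1.9],"claw":0},
  {"delta_pos":[0,0,0],"turn":[0,0,-1.9],"claw":0},
  {"delta_pos":[0,0,0],"turn":[0,0,-1.9],"claw":0},
], newtons=80)

```text
clock: 6.23
ee_pos: [0.4296, -0.047, -0.0121]
ee_rot: [0.71, 0.704, -0.0, 0.0]
force: [-1.1, -0.8, 1.3]
width: 0.0202
```

```bash

python3 look.py d6 320 140 4
```

```text
6.2333 [ 0.4296 -0.047  -0.0121] [ 7.099e-01  7.043e-01 -2.000e-04  0.000e+00] [-1.08 -0.77  1.28] [-0.11  0.25  0.04] 0.0202
```

View pics/d6.png

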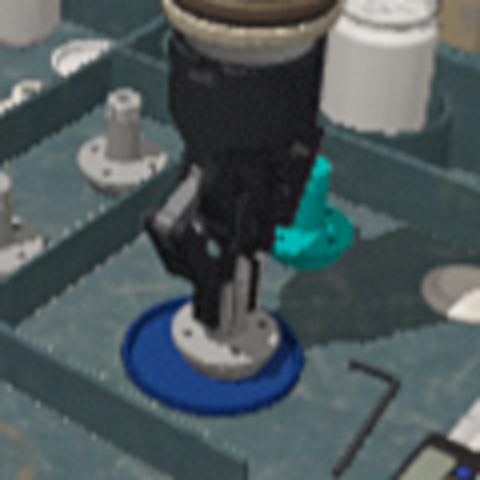

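Emit:
send_rows([
  {"delta_pos":[0,0,-15],"turn":[0,0,0],"claw":0},
  {"delta_pos":[0,0,-40],"turn":[0,0,0],"claw":0},
  {"delta_pos":[0,0,-75],"turn":[0,0,0],"claw":0},
  {"delta_pos":[0,0,-80],"turn":[0,0,0],"claw":0},
])

```text
clock: 6.62
ee_pos: [0.4317, -0.046, 0.0714]
ee_rot: [0.709, 0.705, 0.001, 0.001]
force: [2.3, 0.9, -2.5]
width: 0.0199
```

```bash

python3 look.py d7 320 120 4
```

```text
6.6167 [ 0.4317 -0.046   0.0714] [0.7094 0.7048 0.0015 0.0015] [ 2.31  0.92 -2.47] [ 0.02 -0.16  0.03] 0.0199
```

View pics/d7.png

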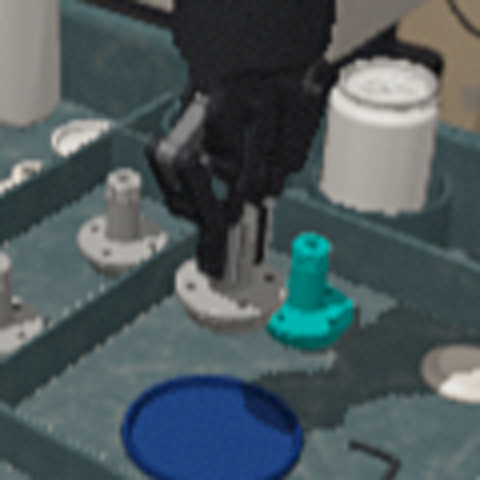

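Emit:
send_rows([
  {"delta_pos":[40,3,0],"turn":[0,0,0],"claw":0},
  {"delta_pos":[80,5,0],"turn":[0,0,0],"claw":0},
  {"delta_pos":[120,8,0],"turn":[0,0,0],"claw":0},
  {"delta_pos":[160,10,0],"turn":[0,0,0],"claw":0},
  {"delta_pos":[200,13,0],"turn":[0,0,0],"claw":0},
  {"delta_pos":[230,15,0],"turn":[0,0,0],"claw":0},
  {"delta_pos":[243.5,15.5,0],"turn":[0,0,0],"claw":0},
  {"delta_pos":[243.5,15.5,0],"turn":[0,0,0],"claw":0},
])

```text
clock: 7.33
ee_pos: [0.446, 0.2009, 0.067]
ee_rot: [0.708, 0.706, 0.001, -0.001]
force: [0.1, -0.3, -1.4]
width: 0.0204
```

Emit:
send_rows([
  {"delta_pos":[0,0,10],"turn":[0,0,0],"claw":0},
  {"delta_pos":[0,0,20],"turn":[0,0,0],"claw":0},
  {"delta_pos":[0,0,20],"turn":[0,0,0],"claw":0},
  {"delta_pos":[0,0,20],"turn":[0,0,0],"claw":0},
])

```text
clock: 7.67
ee_pos: [0.4461, 0.1946, 0.0464]
ee_rot: [0.71, 0.704, -0.002, -0.0]
force: [0.6, -0.5, -3.3]
width: 0.0205
```

```bash

python3 look.py e1 230 120 4; python3 -c "
from h import *
t=get_image('top');cv2.imwrite('pics/top_e1.png',t)"
```

```text
7.6667 [0.4461 0.1946 0.0464] [ 7.101e-01  7.041e-01 -1.500e-03 -2.000e-04] [ 0.62 -0.52 -3.28] [ 0.05 -0.07  0.02] 0.0205
```

View pics/e1.png

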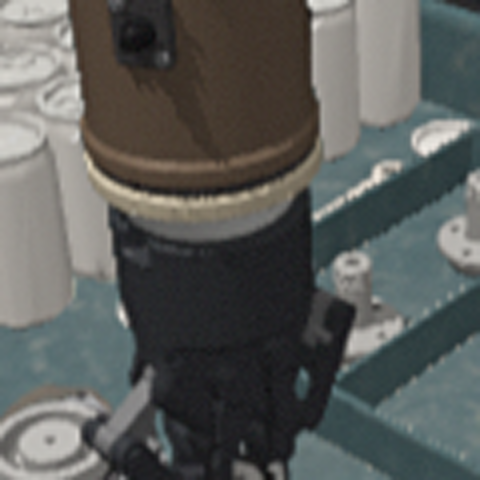

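```bash

python3 look.py e2 230 190 5
```

```text
7.7667 [0.4469 0.1956 0.0476] [ 7.100e-01  7.042e-01 -4.000e-04 -0.000e+00] [ 1.47  0.58 -2.94] [0.05 0.02 0.01] 0.0199
```

View pics/e2.png

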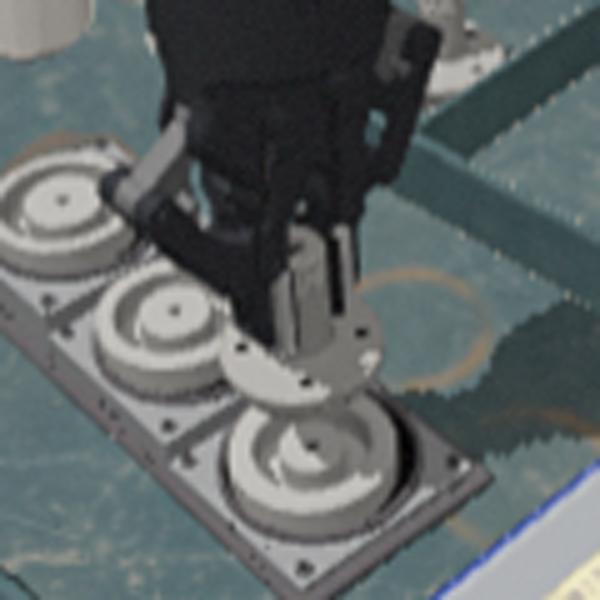

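```bash
python3 - <<'E'
from h import *
im=cv2.imread("pics/scene_e2.png")[:,:,2]
p,s=fit({"scene":im},[.447,.196,.0777],[(.029,1,0)],["scene"],False);print(p,s)
E
```

```text
[0.44506493 0.19760129] 17.689354196789218
```

Emit:
send_rows([
  {"delta_pos":[0,0.5,20],"turn":[0,0,0],"claw":0},
  {"delta_pos":[0,0.5,28],"turn":[0,0,0],"claw":0},
  {"delta_pos":[0,0.5,30],"turn":[0,0,0],"claw":0},
  {"delta_pos":[0,0.5,31],"turn":[0,0,0],"claw":0},
  {"delta_pos":[0,0.5,31],"turn":[0,0,0],"claw":0},
])

```text
clock: 8.23
ee_pos: [0.4475, 0.1967, 0.0172]
ee_rot: [0.71, 0.705, 0.0, -0.0]
force: [-0.4, -0.1, -2.5]
width: 0.02
```

```bash
python3 look.py e3 230 190 5
```

```text
8.2333 [0.4475 0.1967 0.0172] [ 0.7095  0.7047  0.     -0.    ] [-0.38 -0.1  -2.5 ] [ 0.01 -0.   -0.04] 0.02
```

View pics/e3.png

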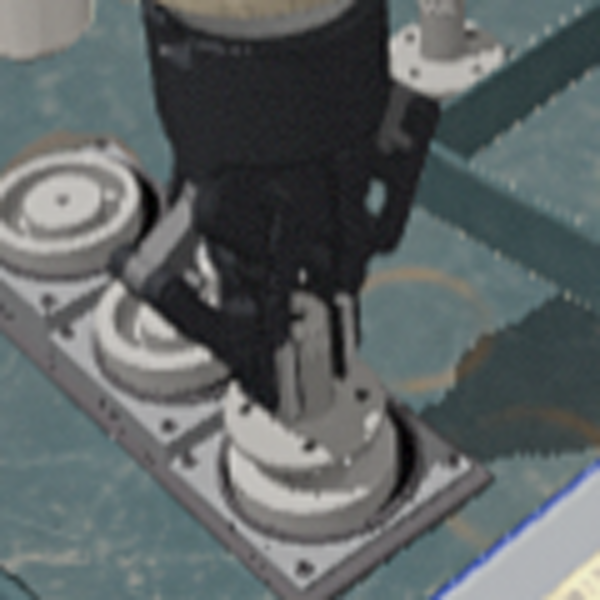

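Emit:
send_rows([
  {"delta_pos":[0,0,1.5],"turn":[0,0,0],"claw":0},
  {"delta_pos":[0,0,3],"turn":[0,0,0],"claw":0},
  {"delta_pos":[0,0,4],"turn":[0,0,0],"claw":0},
  {"delta_pos":[0,0,5],"turn":[0,0,0],"claw":0},
  {"delta_pos":[0,0,5.5],"turn":[0,0,0],"claw":0},
])

```text
clock: 8.7
ee_pos: [0.4477, 0.1966, 0.0124]
ee_rot: [0.71, 0.705, 0.0, 0.001]
force: [-4.7, -4.9, 22.2]
width: 0.0201
```

```bash
cat > st.py <<'E'
from plant import read_state
s=read_state();print(s["clock"],"pos",(s["ee_pos"]*1000).round(2),"F",s["force"].round(1),"M",s["moment"].round(2),"q",s["ee_rot"].round(4))
E
python3 st.py
```

```text
8.7 pos [447.74 196.63  12.4 ] F [-4.7 -4.9 22.2] M [-0.84  1.04 -0.01] q [7.095e-01 7.047e-01 2.000e-04 7.000e-04]
```

Emit:
send_rows([
  {"delta_pos":[-0.7,-0.7,-0.3],"turn":[0,0,0],"claw":0},
  {"delta_pos":[-1.5,-1.5,-0.3],"turn":[0,0,0],"claw":0},
  {"delta_pos":[-1.5,-1.5,-0.3],"turn":[0,0,0],"claw":0},
])

```text
clock: 8.95
ee_pos: [0.4471, 0.1962, 0.0126]
ee_rot: [0.71, 0.705, 0.002, 0.0]
force: [1.4, 1.7, 5.1]
width: 0.0203
```

```bash
python3 st.py
```

```text
8.95 pos [447.07 196.19  12.56] F [1.4 1.7 5.1] M [ 0.53 -0.44 -0.04] q [7.095e-01 7.047e-01 1.500e-03 2.000e-04]
```

Emit:
send_rows([
  {"delta_pos":[0,0,0.3],"turn":[0,0,0],"claw":0},
  {"delta_pos":[0,0,0.6],"turn":[0,0,0],"claw":0},
])

```text
clock: 9.12
ee_pos: [0.4472, 0.1962, 0.0123]
ee_rot: [0.71, 0.705, 0.001, 0.0]
force: [-0.7, -0.8, 16.9]
width: 0.02
```

```bash
python3 st.py
```

```text
9.1167 pos [447.22 196.23  12.25] F [-0.7 -0.8 16.9] M [0.1  0.05 0.03] q [7.095e-01 7.047e-01 1.500e-03 4.000e-04]
```

Emit:
send_rows([
  {"delta_pos":[-0.5,0.7,-2.5],"turn":[0,0,0],"claw":0},
  {"delta_pos":[-0.5,0.7,-2.5],"turn":[0,0,0],"claw":0},
  {"delta_pos":[-0.5,0.7,-1],"turn":[0,0,0],"claw":0},
  {"delta_pos":[-0.5,0.7,-0.3],"turn":[0,0,0],"claw":0},
  {"delta_pos":[-0.5,0.7,0],"turn":[0,0,0],"claw":0},
  {"delta_pos":[-0.5,0.7,0],"turn":[0,0,0],"claw":0},
])

```text
clock: 9.62
ee_pos: [0.4468, 0.1944, 0.0122]
ee_rot: [0.71, 0.705, -0.0, 0.001]
force: [-2.8, -3.6, 23.2]
width: 0.0199
```

```bash
python3 st.py
```

```text
9.6167 pos [446.8  194.41  12.17] F [-2.8 -3.6 23.2] M [-1.3   1.05 -0.06] q [ 7.095e-01  7.047e-01 -1.000e-04  9.000e-04]
```

Emit:
send_rows([
  {"delta_pos":[1,0.2,-2],"turn":[0,0,0],"claw":0},
  {"delta_pos":[1,0.2,-2],"turn":[0,0,0],"claw":0},
  {"delta_pos":[1,0.2,-1],"turn":[0,0,0],"claw":0},
  {"delta_pos":[1,0.2,-0.3],"turn":[0,0,0],"claw":0},
  {"delta_pos":[1,0.2,0],"turn":[0,0,0],"claw":0},
  {"delta_pos":[1,0.2,0],"turn":[0,0,0],"claw":0},
])

```text
clock: 10.12
ee_pos: [0.4471, 0.1955, 0.0119]
ee_rot: [0.71, 0.705, 0.0, 0.001]
force: [-2.8, -4.2, 19.5]
width: 0.0199
```

```bash
python3 st.py
```

```text
10.1167 pos [447.13 195.52  11.87] F [-2.8 -4.2 19.5] M [-0.94  0.77  0.04] q [7.095e-01 7.047e-01 1.000e-04 6.000e-04]
```

Emit:
send_rows([
  {"delta_pos":[0,2.3,-2],"turn":[0,0,0],"claw":0},
  {"delta_pos":[0,2.3,-2],"turn":[0,0,0],"claw":0},
  {"delta_pos":[0,2.3,-1],"turn":[0,0,0],"claw":0},
  {"delta_pos":[0,2.3,-0.3],"turn":[0,0,0],"claw":0},
  {"delta_pos":[0,2.3,0],"turn":[0,0,0],"claw":0},
  {"delta_pos":[0,2.3,0],"turn":[0,0,0],"claw":0},
])

```text
clock: 10.62
ee_pos: [0.449, 0.1955, 0.0123]
ee_rot: [0.709, 0.705, -0.0, 0.001]
force: [-7.3, -5.7, 28.7]
width: 0.0202
```

```bash
python3 st.py
```

```text
10.6167 pos [449.03 195.51  12.3 ] F [-7.3 -5.7 28.7] M [-1.42  1.39 -0.08] q [ 7.095e-01  7.047e-01 -1.000e-04  8.000e-04]
```

Emit:
send_rows([
  {"delta_pos":[0,-4.6,-2],"turn":[0,0,0],"claw":0},
  {"delta_pos":[0,-4.6,-2],"turn":[0,0,0],"claw":0},
  {"delta_pos":[0,-4.6,-1],"turn":[0,0,0],"claw":0},
  {"delta_pos":[0,-4.6,-0.3],"turn":[0,0,0],"claw":0},
  {"delta_pos":[0,-4.6,0],"turn":[0,0,0],"claw":0},
  {"delta_pos":[0,-4.6,0],"turn":[0,0,0],"claw":0},
])

```text
clock: 11.12
ee_pos: [0.4447, 0.1957, 0.0122]
ee_rot: [0.71, 0.705, -0.0, 0.001]
force: [-6.3, -5.4, 28.7]
width: 0.0205
```

```bash
python3 st.py
```

```text
11.1167 pos [444.72 195.68  12.24] F [-6.3 -5.4 28.7] M [-1.29  1.93  0.01] q [ 7.095e-01  7.047e-01 -0.000e+00  7.000e-04]
```

Emit:
send_rows([
  {"delta_pos":[2.4,2.3,-2],"turn":[0,0,0],"claw":0},
  {"delta_pos":[2.4,2.3,-2],"turn":[0,0,0],"claw":0},
  {"delta_pos":[2.4,2.3,-1],"turn":[0,0,0],"claw":0},
  {"delta_pos":[2.4,2.3,-0.3],"turn":[0,0,0],"claw":0},
  {"delta_pos":[2.4,2.3,0],"turn":[0,0,0],"claw":0},
  {"delta_pos":[2.4,2.3,0],"turn":[0,0,0],"claw":0},
])

```text
clock: 11.62
ee_pos: [0.4476, 0.1983, 0.0125]
ee_rot: [0.71, 0.705, 0.001, 0.001]
force: [-5.7, -5.6, 30.5]
width: 0.0205
```

```bash
python3 st.py
```

```text
11.6167 pos [447.59 198.28  12.46] F [-5.7 -5.6 30.5] M [-1.03  1.26  0.01] q [7.095e-01 7.047e-01 6.000e-04 9.000e-04]
```

Emit:
send_rows([
  {"delta_pos":[-4.8,0,-2],"turn":[0,0,0],"claw":0},
  {"delta_pos":[-4.8,0,-2],"turn":[0,0,0],"claw":0},
  {"delta_pos":[-4.8,0,-1],"turn":[0,0,0],"claw":0},
  {"delta_pos":[-4.8,0,-0.3],"turn":[0,0,0],"claw":0},
  {"delta_pos":[-4.8,0,0],"turn":[0,0,0],"claw":0},
  {"delta_pos":[-4.8,0,0],"turn":[0,0,0],"claw":0},
])

```text
clock: 12.12
ee_pos: [0.4472, 0.1927, 0.0123]
ee_rot: [0.71, 0.705, -0.0, 0.001]
force: [-5.0, -6.9, 31.7]
width: 0.02
```

```bash
python3 st.py
```

```text
12.1167 pos [447.22 192.7   12.3 ] F [-5.  -6.9 31.7] M [-2.12  1.38 -0.04] q [ 7.097e-01  7.045e-01 -2.000e-04  1.200e-03]
```

Emit:
send_rows([
  {"delta_pos":[0,0,-10],"turn":[0,0,0],"claw":0},
  {"delta_pos":[0,0,-28],"turn":[0,0,0],"claw":0},
  {"delta_pos":[-2,30,-28],"turn":[0,0,0],"claw":0},
  {"delta_pos":[-4,60,-28],"turn":[0,0,0],"claw":0},
  {"delta_pos":[-5.3,80,-28],"turn":[0,0,0],"claw":0},
  {"delta_pos":[-5.3,83.9,-28],"turn":[0,0,0],"claw":0},
  {"delta_pos":[-5.3,83.9,-28],"turn":[0,0,0],"claw":0},
  {"delta_pos":[-5.3,83.9,-28],"turn":[0,0,0],"claw":0},
])

```text
clock: 12.78
ee_pos: [0.5295, 0.1873, 0.0383]
ee_rot: [0.709, 0.705, -0.001, -0.001]
force: [-1.7, -0.1, -2.3]
width: 0.0206
```

```bash
python3 look.py f1 215 160 5; python3 st.py; python3 - <<'E'
from h import *
im=cv2.imread("pics/scene_f1.png")[:,:,2]; z=read_state()["ee_pos"][2]
p,s=fit({"scene":im},[.531,.187,z+.0301],[(.029,1,0)],["scene"],False);print(p,s)
E
```

```text
12.7833 [0.5295 0.1873 0.0383] [ 7.095e-01  7.047e-01 -7.000e-04 -7.000e-04] [-1.68 -0.09 -2.29] [-0.06  0.05  0.02] 0.0206
12.8333 pos [529.08 187.46  38.48] F [-0.8  0.3 -2.7] M [0.02 0.04 0.01] q [ 7.092e-01  7.050e-01 -7.000e-04 -6.000e-04]
[0.52666985 0.18899309] 17.741831683263545
```

View pics/f1.png

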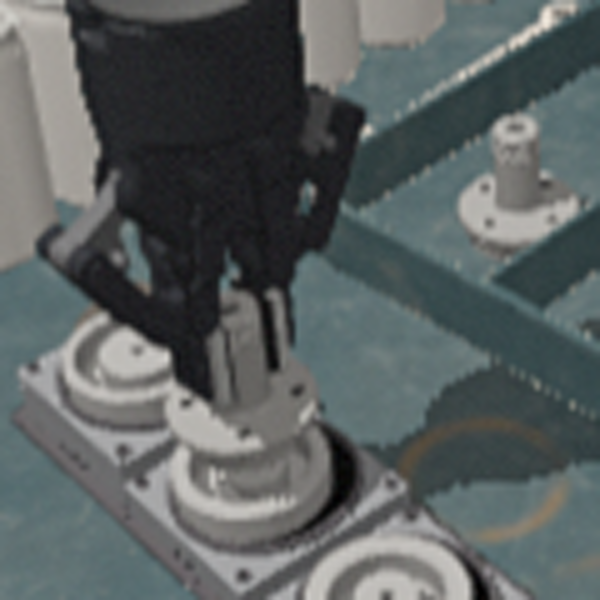

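Emit:
send_rows([
  {"delta_pos":[-0.6,2.1,6],"turn":[0,0,0],"claw":0},
  {"delta_pos":[-0.6,2.1,12],"turn":[0,0,0],"claw":0},
  {"delta_pos":[-0.6,2.1,13],"turn":[0,0,0],"claw":0},
  {"delta_pos":[-0.6,2.1,13],"turn":[0,0,0],"claw":0},
])

```text
clock: 13.17
ee_pos: [0.5319, 0.1864, 0.0253]
ee_rot: [0.709, 0.705, -0.001, -0.0]
force: [0.5, 1.2, -3.3]
width: 0.0198
```

```bash
python3 st.py
```

```text
13.1667 pos [531.9  186.38  25.35] F [ 0.5  1.2 -3.3] M [ 0.02 -0.   -0.  ] q [ 7.094e-01  7.048e-01 -7.000e-04 -2.000e-04]
```

Emit:
send_rows([
  {"delta_pos":[0,0,1.5],"turn":[0,0,0],"claw":0},
  {"delta_pos":[0,0,2.5],"turn":[0,0,0],"claw":0},
  {"delta_pos":[0,0,3.3],"turn":[0,0,0],"claw":0},
  {"delta_pos":[0,0,3.3],"turn":[0,0,0],"claw":0},
])

```text
clock: 13.5
ee_pos: [0.5328, 0.1867, 0.0228]
ee_rot: [0.71, 0.705, 0.0, 0.0]
force: [-0.0, 0.4, -2.6]
width: 0.0203
```

```bash
python3 st.py
```

```text
13.5 pos [532.78 186.73  22.82] F [-0.   0.4 -2.6] M [0.01 0.03 0.01] q [7.095e-01 7.047e-01 1.000e-04 0.000e+00]
```

Emit:
send_rows([
  {"delta_pos":[0,-1.2,0],"turn":[0,0,0],"claw":0},
  {"delta_pos":[0,-1.2,0.5],"turn":[0,0,0],"claw":0},
  {"delta_pos":[0,-1.2,1],"turn":[0,0,0],"claw":0},
  {"delta_pos":[0,-1.2,1],"turn":[0,0,0],"claw":0},
])

```text
clock: 13.83
ee_pos: [0.5315, 0.1866, 0.0217]
ee_rot: [0.71, 0.705, -0.0, 0.0]
force: [-0.3, -0.1, -2.5]
width: 0.0201
```

```bash
python3 st.py
```

```text
13.8333 pos [531.48 186.59  21.74] F [-0.3 -0.1 -2.5] M [-0.02  0.02 -0.05] q [ 7.095e-01  7.047e-01 -1.000e-04  0.000e+00]
```

Emit:
send_rows([
  {"delta_pos":[0,0,0.7],"turn":[0,0,0],"claw":0},
  {"delta_pos":[0,0,1.4],"turn":[0,0,0],"claw":0},
  {"delta_pos":[0,0,1.4],"turn":[0,0,0],"claw":0},
])

```text
clock: 14.08
ee_pos: [0.5315, 0.1866, 0.0203]
ee_rot: [0.71, 0.705, -0.0, -0.0]
force: [0.7, 0.1, -3.4]
width: 0.02
```

```bash
python3 st.py
```

```text
14.0833 pos [531.48 186.62  20.25] F [ 0.7  0.1 -3.4] M [0.02 0.06 0.02] q [ 7.095e-01  7.047e-01 -1.000e-04 -0.000e+00]
```

Emit:
send_rows([
  {"delta_pos":[0,0,0.8],"turn":[0,0,0],"claw":0},
  {"delta_pos":[0,0,1.6],"turn":[0,0,0],"claw":0},
  {"delta_pos":[0,0,2.4],"turn":[0,0,0],"claw":0},
  {"delta_pos":[0,0,2.4],"turn":[0,0,0],"claw":0},
])

```text
clock: 14.42
ee_pos: [0.5315, 0.1866, 0.0178]
ee_rot: [0.71, 0.705, -0.0, -0.0]
force: [0.1, -0.8, -2.7]
width: 0.0201
```

```bash
python3 st.py
```

```text
14.4167 pos [531.45 186.62  17.81] F [ 0.1 -0.8 -2.7] M [ 0.05  0.03 -0.02] q [ 7.095e-01  7.047e-01 -1.000e-04 -0.000e+00]
```

Emit:
send_rows([
  {"delta_pos":[0,0,1],"turn":[0,0,0],"claw":0},
  {"delta_pos":[0,0,2],"turn":[0,0,0],"claw":0},
  {"delta_pos":[0,0,3],"turn":[0,0,0],"claw":0},
  {"delta_pos":[0,0,4],"turn":[0,0,0],"claw":0},
  {"delta_pos":[0,0,5],"turn":[0,0,0],"claw":0},
  {"delta_pos":[0,0,5],"turn":[0,0,0],"claw":0},
])

```text
clock: 14.92
ee_pos: [0.5314, 0.1866, 0.0128]
ee_rot: [0.71, 0.705, -0.0, -0.0]
force: [-0.5, 0.3, -3.1]
width: 0.0201
```

```bash
python3 st.py
```

```text
14.9167 pos [531.45 186.61  12.78] F [-0.5  0.3 -3.1] M [ 0.02  0.07 -0.03] q [ 7.095e-01  7.047e-01 -1.000e-04 -0.000e+00]
```

Home is expected near 10.6; approaching gently.

Emit:
send_rows([
  {"delta_pos":[0,0,0.6],"turn":[0,0,0],"claw":0},
  {"delta_pos":[0,0,1.2],"turn":[0,0,0],"claw":0},
  {"delta_pos":[0,0,1.8],"turn":[0,0,0],"claw":0},
  {"delta_pos":[0,0,2.4],"turn":[0,0,0],"claw":0},
  {"delta_pos":[0,0,2.4],"turn":[0,0,0],"claw":0},
])

```text
clock: 15.33
ee_pos: [0.5316, 0.1867, 0.011]
ee_rot: [0.71, 0.705, -0.0, 0.0]
force: [-2.3, -1.7, 3.6]
width: 0.0202
```

```bash
python3 st.py;python3 look.py g1 215 160 5
```

```text
15.3333 pos [531.56 186.67  11.  ] F [-2.3 -1.7  3.6] M [-0.15  0.5  -0.02] q [ 7.095e-01  7.047e-01 -0.000e+00  2.000e-04]
15.3333 [0.5316 0.1867 0.011 ] [ 7.095e-01  7.047e-01 -0.000e+00  2.000e-04] [-2.27 -1.74  3.56] [-0.15  0.5  -0.02] 0.0202
```

View pics/g1.png

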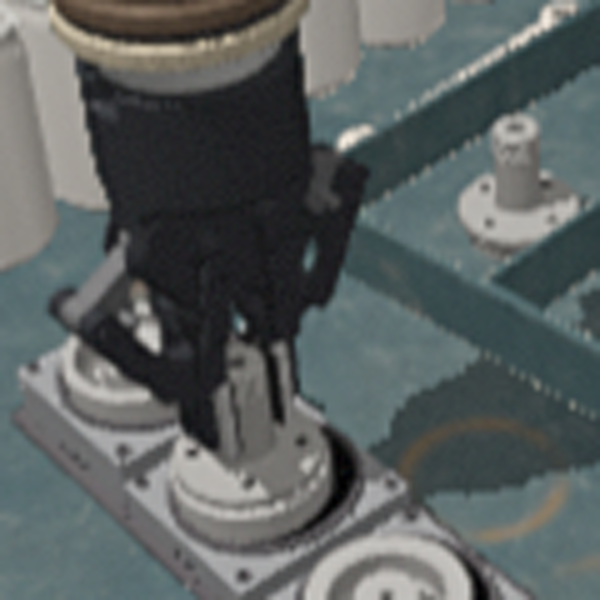

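Emit:
send_rows([
  {"delta_pos":[0,0,0.3],"turn":[0,0,0],"claw":0},
  {"delta_pos":[0,0,0.3],"turn":[0,0,0],"claw":0},
])

```text
clock: 15.55
ee_pos: [0.5316, 0.1867, 0.011]
ee_rot: [0.71, 0.705, 0.0, 0.0]
force: [-2.9, -2.1, 8.7]
width: 0.0202
```

```bash
python3 st.py
```

```text
15.55 pos [531.61 186.67  10.95] F [-2.9 -2.1  8.7] M [-0.4   0.75  0.01] q [7.095e-01 7.047e-01 0.000e+00 3.000e-04]
```

Emit:
send_rows([
  {"delta_pos":[0,0,-0.3],"turn":[0,0,0],"claw":0.45},
  {"delta_pos":[0,0,-0.3],"turn":[0,0,0],"claw":0.45},
  {"delta_pos":[0,0,-0.3],"turn":[0,0,0],"claw":0.45},
  {"delta_pos":[0,0,-0.3],"turn":[0,0,0],"claw":0.45},
])

```text
clock: 15.88
ee_pos: [0.5318, 0.1868, 0.0106]
ee_rot: [0.71, 0.705, 0.0, 0.0]
force: [-0.7, -0.8, -0.3]
width: 0.0385
```

```bash
python3 st.py; python3 look.py g2 215 160 5
```

```text
15.8833 pos [531.75 186.77  10.59] F [-0.7 -0.8 -0.3] M [-0.09  0.01 -0.02] q [7.096e-01 7.047e-01 2.000e-04 0.000e+00]
15.8833 [0.5318 0.1868 0.0106] [7.096e-01 7.047e-01 2.000e-04 0.000e+00] [-0.67 -0.78 -0.28] [-0.09  0.01 -0.02] 0.0385
```

View pics/g2.png

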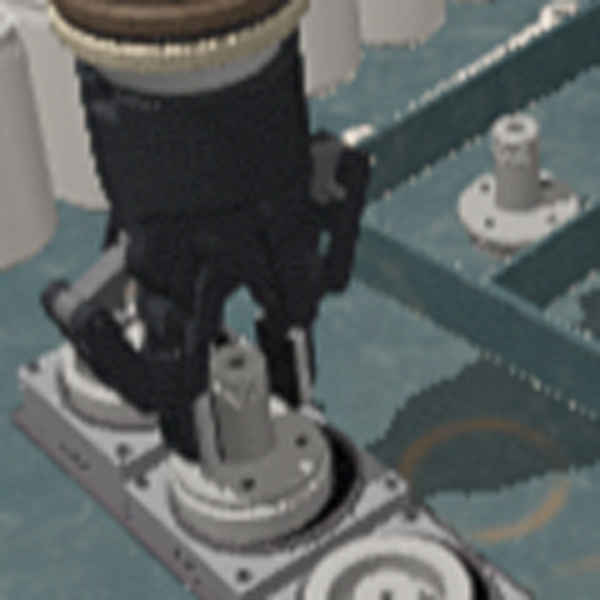

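Released. Retreat straight up, then clear the view towards −y.

Emit:
send_rows([
  {"delta_pos":[0,0,-15],"turn":[0,0,0],"claw":0.6},
  {"delta_pos":[0,0,-40],"turn":[0,0,0],"claw":0.6},
  {"delta_pos":[0,0,-80],"turn":[0,0,0],"claw":0.6},
  {"delta_pos":[0,0,-120],"turn":[0,0,0],"claw":0.6},
  {"delta_pos":[-30,-40,-120],"turn":[0,0,0],"claw":0.6},
  {"delta_pos":[-60,-80,-120],"turn":[0,0,0],"claw":0.6},
  {"delta_pos":[-100,-110,-120],"turn":[0,0,0],"claw":0.6},
  {"delta_pos":[-140,-120,-120],"turn":[0,0,0],"claw":0.6},
])

```text
clock: 16.6
ee_pos: [0.4169, 0.0684, 0.1305]
ee_rot: [0.708, 0.706, -0.0, 0.0]
force: [0.6, -2.0, -0.0]
width: 0.0513
```

```bash
python3 st.py; python3 look.py g3 215 160 4; python3 - <<'E'
from h import *
im={"scene":cv2.imread("pics/scene_g3.png"),"top":get_image("top")};cv2.imwrite("pics/top_g3.png",im["top"])
r={k:v[:,:,2] for k,v in im.items()}
for z in(.041,.043):
  for n in(["scene"],["top"]): print(z,n,fit(r,[.531,.187,z],[(.029,1,0)],n,False))
a=cv2.resize(im["scene"][160:280,215:335],None,fx=3.2,fy=3.2,interpolation=cv2.INTER_CUBIC)
b=cv2.resize(im["top"][130:290,190:350],None,fx=2.4,fy=2.4,interpolation=cv2.INTER_CUBIC)
cv2.imwrite("pics/g3c.png",np.hstack([a,b]))
E
```

```text
16.6 pos [416.9   68.4  130.53] F [ 0.6 -2.  -0. ] M [-0.05 -0.04  0.02] q [ 7.081e-01  7.061e-01 -3.000e-04  1.000e-04]
16.6 [0.4169 0.0684 0.1305] [ 7.081e-01  7.061e-01 -3.000e-04  1.000e-04] [ 0.57 -1.96 -0.01] [-0.05 -0.04  0.02] 0.0513
0.041 ['scene'] (array([0.53067857, 0.18590872]), np.float64(24.043090140005617))
0.041 ['top'] (array([0.53212355, 0.18643497]), np.float64(31.640829009919692))
0.043 ['scene'] (array([0.52895274, 0.18700067]), np.float64(24.44366480980834))
0.043 ['top'] (array([0.53200565, 0.18578373]), np.float64(31.69048042947437))
```

View pics/g3c.png

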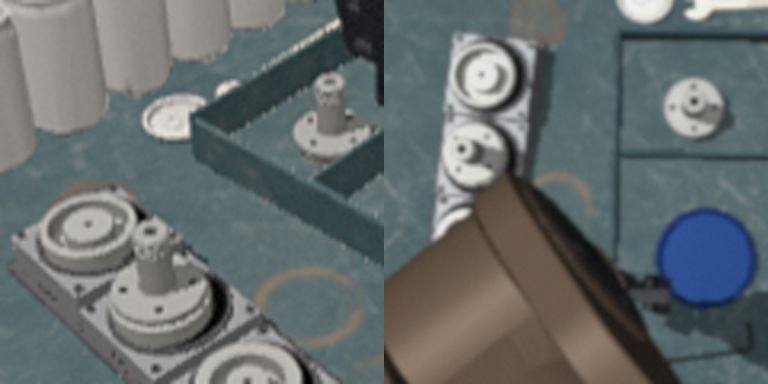

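View pics/scene_g3.png

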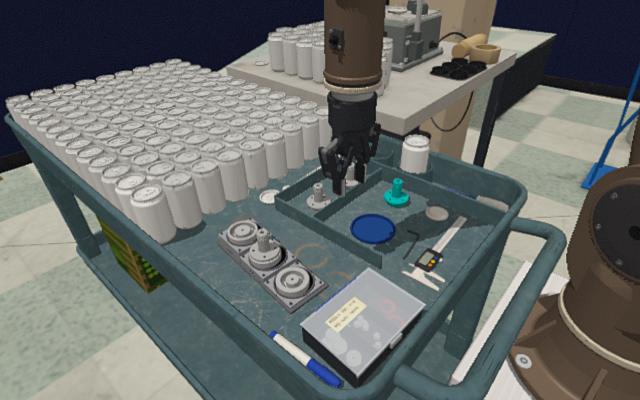

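Emit:
send_rows([
  {"delta_pos":[0,0,0],"turn":[0,0,0],"claw":0.6},
  {"delta_pos":[0,0,0],"turn":[0,0,0],"claw":0.6},
])

```text
clock: 16.87
ee_pos: [0.4205, 0.0682, 0.131]
ee_rot: [0.71, 0.704, 0.001, 0.0]
force: [-0.2, 0.4, -0.1]
width: 0.0513
```

```bash
python3 -c "
from plant import *
print(close_job())"
```

```text
the job is handed in; nothing more can be done
None
```

The chuck from the dish went fully home in the middle ring, so it has the 46 mm plug. I handed the job in at 16.9 s; no verdict was reported.

- **Smallest ring:** I probed at seven spots within about 3 mm of the ring centre. It was refused at every one, dipping only about half a millimetre at the centre. The highest force read at the wrist was about 32 N.
- **Middle ring:** It dropped in with no side load and stopped about 11.6 mm below where it should first have touched the ring, close to the 12 mm plug length. I pressed with about 12 N, then released and backed off.
- **Last pictures:** The chuck stands upright with its flange on the ring, within about 1 mm of where I let go. The dish is empty. The can looked undisturbed and the turquoise look-alike was not touched. Of the other two chucks, the last views show one clearly in place; the arm partly hid the other, which I never touched.

**What disagreed:**
- **Height:** The reported TCP height was about 33 mm lower than where the closed fingertips really were. I took heights from the cameras and then from the chuck standing in the dish.
- **Cameras:** The two cameras differed by 2–4 mm on horizontal positions. I settled on values by touch and from where the camera showed the held chuck.

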